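# Gauge a phone on the screen separator with the flip stop

## Robot

A 7-joint arm with a two-finger parallel gripper is mounted at the origin on the work surface. World frame = base frame: x ahead of the robot, y to its left, z up, the work surface at z = 0. Lengths are in mm, angles in degrees, forces in N, time in s.
With the tool pointing down it reaches from about 350 to 900 mm from the base axis. Payload 8.1 kg.
Tool frame: the origin (TCP) lies at the very end of the fingers, on their centre line; the grasp point (between the pads) lies 19 mm behind it; z points along the fingers, y is the line along which they close (so a half turn about z gives the same grasp; the last joint's range is limited). The gripper opens to 92 mm and grips with 3 to 60 N. Pads are 19 mm wide; open, the fingers measure 130 mm over their backs; the gripper's body (75 mm by 190 mm) begins 47 mm behind the grasp point.
Start: joints at [66.543, 24.895, 1.432, 90.138, -0.665, 64.973, -4.303], TCP at [188.732, -595.837, 226.742] pointing down, gripper open.
Joint ranges: [-149.89, 149.89], [-25.12, 119.58], [-72.63, 75.52], [4.76, 147.25], [-75.54, 255.54], [6.69, 114.76], [-157.13, 157.13]. Speed limits (degrees/s): [127.2, 127.2, 172.46, 172.46, 180, 180, 180].

## Interface

Orientations are given as a 3x3 rotation matrix whose columns are the frame's x, y, z axes.
In Python, from rig import monitor, cams, ticket, spotter gives the robot as it stands.
- The arm moves only by the tool carry_out, never from a script. Its argument "steps" is a list of rows, each a list of 7 numbers: the shift along the tool's x, y, z in mm, then the turn, a rotation vector about the tool's x, y, z in degrees, then the opening, from 0 (shut) to 1 (fully open). In form: [[dx, dy, dz, rx, ry, rz, fingers], ...]. A call has 1 to 8 rows; each row shifts and turns the commanded pose from where the row before left it, along the tool's axes as they then stand; what a row does not reach is not made up. A row lasts 1/10 s, in which the tool goes at most 50 mm and 8.59 degrees, less where a joint would pass 70% of its speed; a pose out of reach is approached as far as the arm can. A call with a gripper value outside its range is refused whole. The fingers move at their own pace and stop on an object; "newtons" is the grip in N (left out, the last holds). Time passes only in rows, so rows that do not move let the fingers close. It gives the time, the measured TCP pose, the force, the opening and the grip force at its end, in the units of the state.
- monitor.read_state(): the state, without advancing time (a new reading comes with each control period).
- cams.grab_frame(name): name is "scene" or "top" or "wrist"; returns a dict with "img" (400x640x3 uint8, blue, green, red), "camera_matrix" (3x3 intrinsics, pixels), "rvec" (rotation vector, rad) and "tvec" (3), from world to camera coordinates, as OpenCV has them. Camera axes: x right, y down, z forward; pixel columns grow to the right and rows downward; lengths in mm; the calibration is good to about 2 mm. A picture is of the moment at which its call begins. There is no depth.
- ticket.close_job(): hands the job in; it is judged then, once.
Trained networks look in a picture, given as the dict that the camera call returned (one of the last four; its "shot" number tells which), for a name from the list of things; names that differ only in an ending like _2 or _b are one class to them, and where a whole thing is asked for, a point or a joint stands for the part that bears it (a point fixed in the world has none). Each returns a list of dicts, best first, with "conf" (0 to 1); they miss things now and then, are a little off and sometimes report something else, mostly with a low value. They report only what shows in the picture. A call takes as long as a camera call. They do not tell look-alikes from the thing itself.
- spotter.find_in(picture, label): "xy" ([column, row] in pixels, amid what is visible of it).
- spotter.masks_of(picture, label): "mask" (400x640 bool, what is visible of it) and "xy" ([column, row] in pixels, amid what is visible of it).
- spotter.pinpoint(picture, label): "xy" ([column, row] in pixels: a listed point, or the origin of a listed thing).
The state is a dict: "time_s": time; "joint_pos": joint angles; "joint_vel": joint speeds; "joint_torque": joint torques, N m; "eef_pos": TCP position; "tool_rot": TCP orientation; "force": force on the tool from outside, world axes, zero at the start; "moment": the same for the moment, N m; "finger_gap": finger opening in mm; "gripper_force": force on a finger pad.
Only numpy, scipy, OpenCV 4.12 (cv2) and the standard library are available. Lean on these libraries where they do the work, as an engineer would, in place of code of your own. Each camera call takes 0.05 s, during which the arm holds its last target. There are 200 camera calls.

## Task

Set the phone up on the bed of the screen separator: flip the stop's leaf down onto the fence, push the phone back until its long side is flush with the fence, and slide it along the fence until its end bears lightly (a few newtons, for a moment) on the tip of the leaf's adjusting screw. Then flip the leaf back up past upright, leaving the phone exactly where it was gauged, so that the cutting wire can pass. Be gentle: do not ram or squeeze the phone, do not push the stop along its fence, and disturb nothing else.

Things in the scene. Friction and masses are not known exactly. Their poses are not given: they have to be found in the camera images.
- separator: Screen separator, fixed: white case 340 mm long (its y) and 200 mm deep (its x) under a flat aluminium bed whose top is exactly 70 mm above the work surface. Origin: centre of its underside; z up, x away from the robot, y along the fence, to the robot's left. The bed is flat and clear from the fence to x = -100 mm.
- fence_foot (a point): Middle of the foot of the fence's front face (it looks back to the robot), on the bed at x = +45 mm of the separator; same axes. The fence is a bare-aluminium bar, 320 mm long (y), 20 mm thick, 24 mm high. A phone flush with it has its centre 33.5 mm in -x of this point.
- stop: Carriage of the flip stop: dark steel block 36 mm long (y) on top of the fence, clamp knob behind; its place along the fence varies. Axes as the separator. Origin: on the fence's top front edge, 94 mm above the work surface, mid-thickness of the leaf. It is clamped by friction: pushed along the fence with over about 20 N it slips. It carries the leaf and, on the leaf, the adjusting screw.
- leaf_hinge (a point): Centre of the leaf's hinge pin, which lies along y: 10 mm behind (+x of) the fence's front face and 32 mm above the bed. Axes as the separator.
- leaf (a joint): Leaf angle, rad: 0 = down, arm level, resting on the fence; grows as it swings up and back over the fence; 1.57 upright; 1.92 back limit. Friction holds it at any angle; 2 to 3 N at the thumb bar moves it. The leaf is an aluminium plate 10 mm thick (y -5 to +5 mm of the stop's origin); down, it fills 2 to 40 mm in front of the fence and 1.5 to 37 mm above the bed, and carries the adjusting screw.
- leaf_bar (a point): Middle of the leaf's thumb bar, a steel rod 8 mm thick, sticking out of the leaf 34 mm along -y (away from the phone), 44 mm from the hinge pin; this point is 22 mm in -y of the stop's origin. Leaf down: 34 mm in front of the fence face, 32 mm above the bed. Upright: straight over the pin, 76 mm above the bed. It can be hooked or pinched from above and turns between the fingers.
- phone_mid (a point): Centre (half-way up) of the phone, a rigid slab 138 mm long (its y), 67 mm wide (its x), 9 mm thick, metal frame, black screen up, 0.13 to 0.22 kg. It lies loose on the bed in front of the fence, up to 9 degrees askew, on the stop's +y side, 0.5 to 4 cm short of the fence and 1 to 12 cm short of the screw's tip. Its end must not be pressed on the stop with over 8 N; its sides stand 25 N.
- screw_seat (a point): Where the adjusting screw leaves the leaf's +y side: 33.5 mm in front of the fence and 5.5 mm above the bed with the leaf down. A dark 6 mm screw with a ball tip (screw_tip), locked by a nut. The tip stands out 5 to 20 mm in +y of this point (10 to 25 mm of the stop's origin), set differently each time and not measured: find it by feel. A phone touching it has its centre 69 mm further in +y.
- suction_cup: Bystander: black suction cup 42 mm wide, 34 mm high, on the bed's near right corner. Origin: centre of its underside.
- flux_bottle: Bystander: white bottle 40 mm wide, 85 mm high. Origin: centre of its underside.
- solder_jar: Bystander: white jar 60 mm wide, 45 mm high. Origin: centre of its underside.
- tape_roll: Bystander: roll of tape 68 mm wide, 24 mm high, lying flat. Origin: centre of its underside.
- screw_tray: Bystander: grey divided tray 75 by 110 mm, 18 mm high. Origin: centre of its underside.
- screwdriver: Bystander: screwdriver 150 mm long lying on the bench.
- esd_brush: Bystander: brush 160 mm long lying on the bench.
Not all that is in view belongs to the job. What is meant by the part that bears phone_mid is not green or yellow, and is the smaller of those in its own colour.

How it is judged:
By the outcome, as a careful person would: the job done as asked, in the order asked, and still so for the second after the job is handed in, with the robot touching nothing.
It also fails if it takes over 72 s, if anything falls off the work surface, if the arm or the gripper's body presses on something with over 40 N, if the wrist force passes 120 N, or if a joint passes its speed limit or range.

## Working session

There is one attempt and no reset: what is moved stays moved. The work goes in short steps, Python scripts to look and compute and a tool call to move; the robot and the scene stay as the last step left them, time stands still between calls to the robot, and variables do not carry over. Pictures are saved under pics/ and viewed, at most 10 in all, crops included, and the job is handed in when it is done.

Besides the shell and the picture viewer there is one more tool, called after ">>>" by a JSON object that holds its "fn" and its "kwargs", one argument or row to a line. carry_out: Moves the arm, as the interface text tells. Its arguments: {"type":"object","properties":{"steps":{"type":"array"},"newtons":{"type":"number"}},"required":["steps"]}

```bash
mkdir -p pics; ls; cat > h.py <<'E'
import numpy as np, cv2
from rig import monitor, cams, ticket, spotter
def ray(p,xy):
    R,_=cv2.Rodrigues(np.array(p["rvec"],float)); t=np.array(p["tvec"],float).ravel()
    d=np.linalg.inv(np.array(p["camera_matrix"]))@np.array([xy[0],xy[1],1.])
    return -R.T@t, R.T@d
def onz(p,xy,z):
    c,d=ray(p,xy); return c+d*(z-c[2])/d[2]
def proj(p,P):
    return cv2.projectPoints(np.array(P,float).reshape(-1,1,3),np.array(p["rvec"],float),np.array(p["tvec"],float),np.array(p["camera_matrix"],float),None)[0].reshape(-1,2)
E
python3 - <<'E'
from h import *
s=monitor.read_state(); print(s["time_s"],s["eef_pos"],np.round(s["tool_rot"],3).tolist(),s["finger_gap"])
Z=dict(separator=0,fence_foot=70,stop=94,leaf_hinge=102,leaf_bar=146,phone_mid=74.5,screw_seat=75,suction_cup=70)
for n in ("top","scene"):
    p=cams.grab_frame(n); cv2.imwrite(f"pics/{n}0.png",p["img"])
    for k,z in Z.items():
        for r in spotter.pinpoint(p,k)[:5]:
            print(n,k,np.round(r["xy"]),round(r["conf"],2),np.round(onz(p,r["xy"],z)))
E
```

```text
pics
0.0 [ 188.54730892 -595.34877507  225.94626755] [[0.953, 0.302, -0.001], [0.302, -0.953, 0.001], [-0.0, -0.002, -1.0]] 91.77135608024182
top separator [349. 162.] 0.63 [540.  -3.   0.]
top separator [227. 178.] 0.19 [501. 355.   0.]
top fence_foot [352. 143.] 0.75 [582.  -9.  70.]
top stop [398. 138.] 0.69 [ 588. -131.   94.]
top leaf_hinge [396. 137.] 0.75 [ 589. -125.  102.]
top leaf_bar [405. 134.] 0.67 [ 589. -144.  146.]
top phone_mid [330. 155.] 0.88 [550.  52.  74.]
top phone_mid [250. 285.] 0.79 [202. 277.  74.]
top phone_mid [392. 233.] 0.79 [ 333. -112.   74.]
top phone_mid [171. 201.] 0.57 [434. 492.  74.]
top phone_mid [228. 176.] 0.53 [499. 334.  74.]
top screw_seat [396. 141.] 0.69 [ 582. -130.   75.]
top screw_seat [331. 152.] 0.42 [558.  49.  75.]
top suction_cup [401. 188.] 0.67 [ 454. -139.   70.]
scene separator [310. 253.] 0.96 [562. -15.   0.]
scene fence_foot [316. 243.] 0.95 [597. -10.  70.]
scene fence_foot [312. 250.] 0.39 [621. -31.  70.]
scene stop [271. 243.] 0.69 [ 576. -133.   94.]
scene leaf_hinge [277. 247.] 0.91 [ 602. -126.  102.]
scene leaf_bar [269. 234.] 0.66 [ 592. -141.  146.]
scene phone_mid [327. 223.] 0.78 [532.  53.  74.]
scene phone_mid [437. 191.] 0.78 [521. 449.  74.]
scene phone_mid [257. 214.] 0.75 [ 415. -133.   74.]
scene phone_mid [350. 168.] 0.61 [292. 242.  74.]
scene phone_mid [312. 252.] 0.57 [632. -35.  74.]
scene screw_seat [274. 227.] 0.55 [ 494. -101.   75.]
scene suction_cup [258. 229.] 0.44 [ 478. -147.   70.]
scene suction_cup [408. 213.] 0.16 [581. 302.  70.]
```

View pics/top0.png

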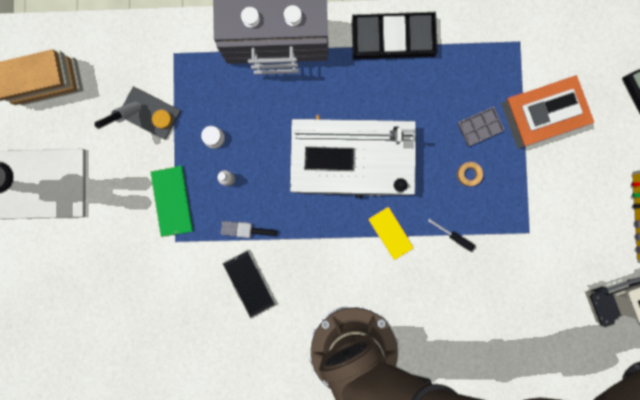

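View pics/scene0.png

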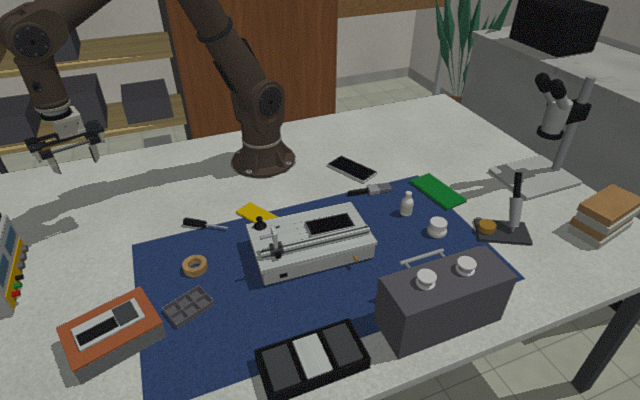

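The bed shows one black phone at (330,158). The look-alikes are a larger black one on the bench (250,285), a green one (170,200) and a yellow one (392,233). I choose the bed phone and will check it in a wrist close-up. The leaf is up near (398,136).

>>> {"fn": "carry_out", "kwargs": {
  "steps": [
    [0,0,-50,0,0,0,1],
    [30,-35,-20,0,0,0,1],
    [30,-35,-20,0,0,0,1],
    [35,-35,-20,0,0,0,1],
    [35,-35,-10,0,0,0,1],
    [35,-35,0,0,0,0,1],
    [35,-35,0,0,0,0,1],
    [35,-35,0,0,0,0,1]
  ]
}}

```text
time_s: 1.7
eef_pos: [337.5, -293.1, 345.6]
tool_rot: [[0.953, 0.302, 0.001], [0.302, -0.953, -0.001], [0.0, 0.001, -1.0]]
force: [0.2, 0.1, 0.6]
finger_gap: 92.0
gripper_force: 0.0
```

>>> {"fn": "carry_out", "kwargs": {
  "steps": [
    [35,-32,0,0,0,0,1],
    [35,-32,0,0,0,0,1],
    [35,-32,0,0,0,4,1],
    [35,-30,0,0,0,4,1],
    [35,-30,0,0,0,4,1],
    [35,-25,0,0,0,4,1],
    [30,-20,0,0,0,1.6,1],
    [0,0,0,0,0,0,1]
  ]
}}

```text
time_s: 2.5
eef_pos: [529.0, -45.7, 344.6]
tool_rot: [[1.0, 0.004, 0.001], [0.004, -1.0, 0.003], [0.001, -0.003, -1.0]]
force: [0.1, 1.0, 0.1]
finger_gap: 92.0
gripper_force: 0.0
```

```bash
python3 - <<'E'
from h import *
s=monitor.read_state(); print(s["time_s"],s["eef_pos"],np.round(s["tool_rot"],3).tolist(),s["joint_pos"])
p=cams.grab_frame("wrist"); cv2.imwrite("pics/w0.png",p["img"])
print("cam",ray(p,[320,200]), ray(p,[0,200])[1])
Z=dict(fence_foot=70,stop=94,leaf_hinge=102,leaf_bar=146,phone_mid=74.5,screw_seat=75,suction_cup=70)
for k,z in Z.items():
    for r in spotter.pinpoint(p,k)[:3]:
        print(k,np.round(r["xy"]),round(r["conf"],2),np.round(onz(p,r["xy"],z),1))
E
```

```text
2.5 [529.02129857 -45.69348164 344.60875317] [[1.0, 0.004, 0.001], [0.004, -1.0, 0.003], [0.001, -0.003, -1.0]] [ 18.57761581  13.68506318 -24.32081292  90.69433412   5.59974815
  76.81083034 -96.17255192]
cam (array([603.31306049, -45.27621593, 504.00370064]), array([-0.28756454,  0.00317659, -0.95786814])) [-0.29241798  1.15511764 -0.95432448]
fence_foot [298. 124.] 0.78 [592.5  -9.6  70. ]
stop [376. 127.] 0.76 [ 590.1 -123.3   94. ]
leaf_hinge [380. 123.] 0.58 [ 596.1 -126.7  102. ]
leaf_bar [403. 123.] 0.78 [ 596.7 -147.3  146. ]
leaf_bar [376. 122.] 0.2 [ 597.9 -114.   146. ]
phone_mid [ 19. 210.] 0.91 [454.4 448.5  74.5]
phone_mid [353. 254.] 0.76 [ 378.2 -100.8   74.5]
phone_mid [253. 160.] 0.56 [539.4  59.7  74.5]
screw_seat [383. 142.] 0.95 [ 566.5 -139.8   75. ]
screw_seat [515. 102.] 0.29 [ 625.5 -328.3   75. ]
suction_cup [375. 207.] 0.88 [ 462.  -134.3   70. ]
```

```bash
python3 - <<'E'
import cv2
i=cv2.imread("pics/w0.png")[80:280,170:450]
cv2.imwrite("pics/w0c.png",cv2.resize(i,(784,560),interpolation=cv2.INTER_CUBIC))
E
```

```text
(no output)
```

View pics/w0c.png

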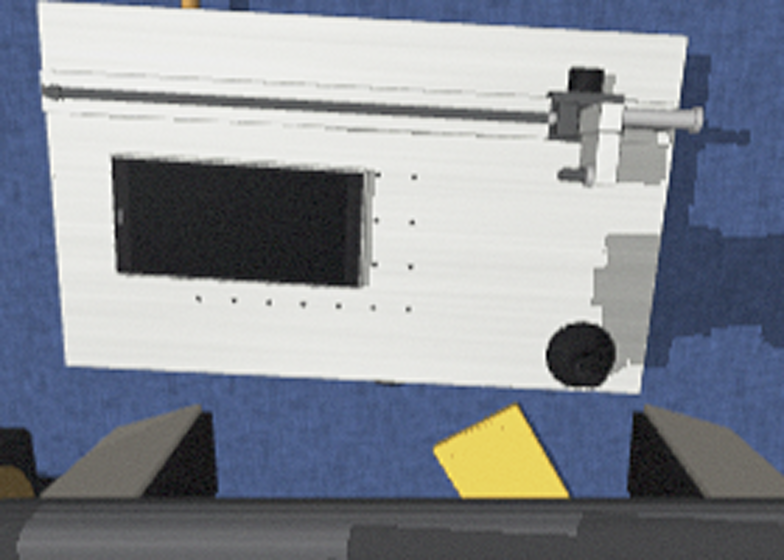

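The crop confirms the black phone flat on the bed (crop 240,220), clear of the fence. The leaf is up with its screw at (575,175), the thumb bar runs right to (697,118), and the cup is at (580,355).

```bash
python3 - <<'E'
from h import *
p=cams.grab_frame("wrist")
C=lambda u,v:(170+u/2.8,80+v/2.8)
q=np.array([onz(p,C(*c),70) for c in [(38,2),(687,37),(640,393),(66,364)]])[:,:2]
print(np.round(q,1)); 
print("sides",[round(np.linalg.norm(q[i]-q[(i+1)%4])) for i in range(4)])
# fit rect
from scipy.optimize import least_squares
T=np.array([(100,170),(100,-170),(-100,-170),(-100,170)])
def rot(a): return np.array([[np.cos(a),-np.sin(a)],[np.sin(a),np.cos(a)]])
r=least_squares(lambda v:((rot(v[2])@T.T).T+v[:2]-q).ravel(),[540,0,0]); a=r.x[2]
print("sep",r.x[:2],np.degrees(a),"res",np.round(r.fun,1))
R=rot(a); loc=lambda P:R.T@(P[:2]-r.x[:2])
# phone top corners z=79
ph=np.array([loc(onz(p,C(*c),79)) for c in [(112,156),(365,171),(361,287),(119,272)]]); print("phone corners sep",np.round(ph,1))
print("suction",loc(onz(p,(375,207),70)))
# bar end for angle th
for nm,c,dy in(("barend",(697,118),None),("barroot",(624,117),None)):
  for th in np.radians([50,60,70,80,90,100,110]):
    z=102+44*np.sin(th); L=loc(onz(p,C(*c),z)); print(nm,np.degrees(th).round(),"x err",round(L[0]-(55-44*np.cos(th)),1),"y",round(L[1],1))
print("fence ends", [np.round(loc(onz(p,C(*c),94)),1) for c in [(45,98),(548,126)]])
for th in np.radians([60,70,80,90,100]): 
  # screw: down at x=11.5,z=75.5 rel hinge (55,102): (-43.5,-26.5)
  v=complex(-43.5,-26.5)*np.exp(-1j*th); L=loc(onz(p,C(585,175),102+v.imag)); print("screw",np.degrees(th),np.round([L[0]-55-v.real,L[1]],1))
E
```

```text
[[ 651.3  148.8]
 [ 633.6 -190.2]
 [ 433.9 -180.5]
 [ 452.8  159.4]]
sides [339, 200, 340, 199]
sep [542.89051291 -15.60868383] -3.0429362067243844 res [ 0.5  0.   0.2 -0.5  0.1  0.4 -0.7  0. ]
phone corners sep [[ 23.5 132.5]
 [ 22.5  -3.2]
 [-41.7  -3. ]
 [-40.  132.3]]
suction [ -78.72774778 -128.66549407]
barend 50.0 x err 32.4 y -158.3
barend 60.0 x err 26.2 y -156.8
barend 70.0 x err 19.2 y -155.7
barend 80.0 x err 11.8 y -155.0
barend 90.0 x err 4.2 y -154.8
barend 100.0 x err -3.5 y -155.0
barend 110.0 x err -10.9 y -155.7
barroot 50.0 x err 31.2 y -124.8
barroot 60.0 x err 24.9 y -123.7
barroot 70.0 x err 18.0 y -122.9
barroot 80.0 x err 10.6 y -122.4
barroot 90.0 x err 2.9 y -122.2
barroot 100.0 x err -4.7 y -122.4
barroot 110.0 x err -12.1 y -122.9
fence ends [array([ 51.9, 159.1]), array([ 51.3, -97. ])]
screw 59.99999999999999 [  19.8 -111.8]
screw 70.0 [  15.5 -110.2]
screw 80.0 [   9.9 -108.8]
screw 90.0 [   3.1 -107.7]
screw 100.0 [  -4.6 -106.9]
```

>>> {"fn": "carry_out", "kwargs": {
  "steps": [
    [16,30,38,0,0,0,0.45],
    [16,30,38,0,0,0,0.45],
    [16,29,38,0,0,0,0.45],
    [17,29,38,0,0,0,0.45],
    [0,0,0,0,0,-8,0.45],
    [0,0,0,0,0,-8,0.45],
    [0,0,0,0,0,-8,0.45],
    [0,0,0,0,0,-8,0.45]
  ]
}}

```text
time_s: 3.75
eef_pos: [590.1, -166.6, 195.5]
tool_rot: [[0.846, 0.534, -0.0], [0.534, -0.846, -0.0], [-0.0, 0.0, -1.0]]
force: [0.6, -0.3, 0.0]
finger_gap: 41.8
gripper_force: 0.0
```

>>> {"fn": "carry_out", "kwargs": {
  "steps": [
    [0,0,0,0,0,-8,0.45],
    [0,0,0,0,0,-8,0.45],
    [0,0,0,0,0,-8,0.45],
    [0,0,0,0,0,-8,0.45],
    [0,0,0,0,0,-8,0.45],
    [0,0,0,0,0,-8,0.45],
    [0,0,0,0,0,-7,0.45],
    [0,0,0,0,0,0,0.45]
  ]
}}

```text
time_s: 4.55
eef_pos: [590.1, -166.7, 195.5]
tool_rot: [[0.052, 0.999, -0.0], [0.999, -0.052, -0.0], [-0.0, -0.0, -1.0]]
force: [-0.6, 0.0, -0.0]
finger_gap: 41.1
gripper_force: 0.0
```

```bash
cat >> h.py <<'E'
A=np.radians(-3.043); RS=np.array([[np.cos(A),-np.sin(A),0],[np.sin(A),np.cos(A),0],[0,0,1]]); S0=np.array([542.89,-15.61,0])
def loc(P): return RS.T@(np.array(P)-S0)
def st():
    s=monitor.read_state(); T=RS.T@np.array(s["tool_rot"])
    print("t",round(s["time_s"],2),"sep pos",np.round(loc(s["eef_pos"]),1),"gap",round(s["finger_gap"],1),"f(sep)",np.round(RS.T@np.array(s["force"]),1)); print("tool in sep",np.round(T,3).tolist()); return s
E
python3 - <<'E'
from h import *
st()
p=cams.grab_frame("wrist"); cv2.imwrite("pics/w1.png",p["img"])
for k in("leaf_bar","leaf_hinge","stop","screw_seat"):
    for r in spotter.pinpoint(p,k)[:2]: print(k,np.round(r["xy"]),round(r["conf"],2),np.round(loc(onz(p,r["xy"],{"leaf_bar":146,"leaf_hinge":102,"stop":94,"screw_seat":145}[k])),1))
E
```

```text
t 4.55 sep pos [  55.2 -148.4  195.5] gap 41.1 f(sep) [-0.6  0.  -0. ]
tool in sep [[-0.001, 1.0, -0.0], [1.0, 0.001, -0.0], [-0.0, -0.0, -1.0]]
leaf_bar [327. 192.] 0.97 [  60.4 -130.2  146. ]
stop [312. 156.] 0.85 [  47.3 -109.1   94. ]
screw_seat [294. 158.] 0.72 [  35.7 -104.1  145. ]
```

View pics/w1.png

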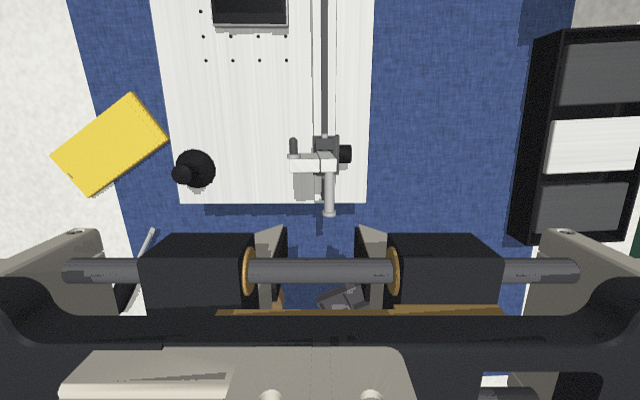

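The view shows the thumb bar from (328,172) to (330,214) beside the upright leaf, and the bed's right corners near (180,205) and (367,203). I'll check the calibration against those corners.

```bash
python3 - <<'E'
from h import *
p=cams.grab_frame("wrist"); print(ray(p,(320,200)))
for c in [(180,205),(367,203)]: print(np.round(loc(onz(p,c,70)),1))
for c in [(328,172),(330,214),(291,173),(289,156),(294,139),(313,135),(337,136)]: print(c,*[np.round(loc(onz(p,c,z)),1) for z in(94,120,146)])
E
```

```text
(array([594.85424661, -91.80015143, 354.9389832 ]), array([-0.01697781, -0.28751259, -0.95773853]))
[ -95.3 -164.3   70. ]
[ 105.9 -162.5   70. ]
(328, 172) [  63.2 -123.9   94. ] [  62.4 -118.9  120. ] [  61.7 -113.9  146. ]
(330, 214) [  65.4 -166.4   94. ] [  64.4 -157.1  120. ] [  63.5 -147.8  146. ]
(291, 173) [  27.9 -124.8   94. ] [  30.7 -119.7  120. ] [  33.5 -114.6  146. ]
(289, 156) [  26.5 -108.6   94. ] [  29.4 -105.1  120. ] [  32.4 -101.6  146. ]
(294, 139) [ 31.6 -93.   94. ] [ 34. -91. 120.] [ 36.5 -89.1 146. ]
(313, 135) [ 49.2 -89.4  94. ] [ 49.9 -87.8 120. ] [ 50.5 -86.2 146. ]
(337, 136) [ 71.3 -90.3  94. ] [ 69.7 -88.6 120. ] [ 68.2 -86.9 146. ]
```

```bash
python3 - <<'E'
from h import *
t=cams.grab_frame("top"); g=t["img"]; cv2.imwrite("pics/t1.png",g)
def corners(p,box,z=70):
    u0,v0,u1,v1=box; hsv=cv2.cvtColor(p["img"],cv2.COLOR_BGR2HSV)[v0:v1,u0:u1]
    m=((hsv[...,1]<60)&(hsv[...,2]>150)).astype(np.uint8)
    m=cv2.morphologyEx(m,cv2.MORPH_CLOSE,np.ones((9,9)))
    n,l,s,_=cv2.connectedComponentsWithStats(m); k=1+np.argmax(s[1:,4]); 
    c=max(cv2.findContours((l==k).astype(np.uint8),0,2)[0],key=cv2.contourArea)
    return c.reshape(-1,2)+[u0,v0]
c=corners({"img":cv2.imread("pics/top0.png")},(270,105,435,210))
P=np.array([onz(t,q,70)[:2] for q in c],np.float32)
r=cv2.minAreaRect(P); print("top",r, "pix",c.min(0),c.max(0), "cam",ray(t,(320,200)))
E
python3 - <<'E'
import cv2
i=cv2.imread("pics/t1.png")[100:220,260:440]
cv2.imwrite("pics/t1c.png",cv2.resize(i,(780,520),interpolation=cv2.INTER_CUBIC))
E
```

```text
top ((546.52783203125, -9.532119750976562), (342.77166748046875, 202.71910095214844), 87.37996673583984) pix [290 119] [415 193] cam (array([ 354.35008134,   53.28020796, 1361.87643811]), array([ 0.05631299,  0.02266385, -0.99815999]))
```

View pics/t1c.png

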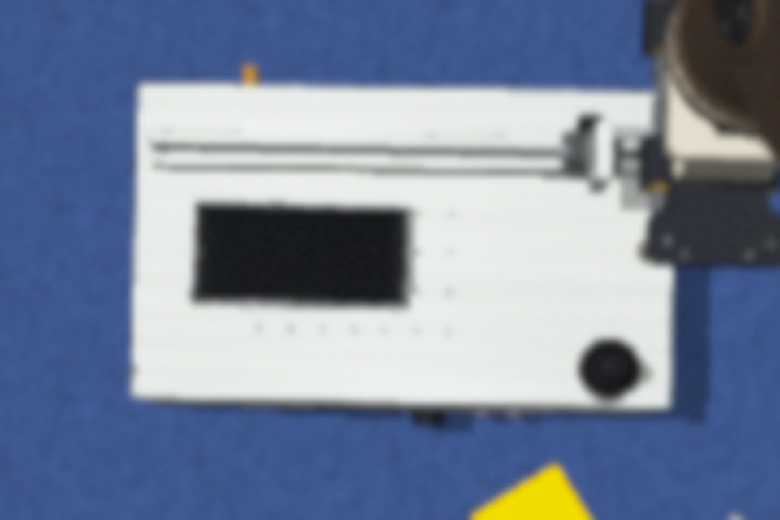

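The top view gives the separator centre at about (546.5, -9.5). So the true frame is about (545.5, -10), and the first wrist view was biased in y. I'll go down onto the bar and close softly.

>>> {"fn": "carry_out", "kwargs": {
  "steps": [
    [5,2.5,0,0,0,0,0.45],
    [5,2.5,0,0,0,0,0.45],
    [0,0,25,0,0,0,0.45],
    [0,0,25,0,0,0,0.45],
    [0,0,11,0,0,0,0.45],
    [0,0,0,0,0,0,0.45],
    [0,0,0,0,0,0,0],
    [0,0,0,0,0,0,0]
  ],
  "newtons": 6
}}

```text
time_s: 5.7
eef_pos: [596.8, -156.1, 135.8]
tool_rot: [[0.053, 0.999, 0.002], [0.999, -0.053, -0.0], [-0.0, 0.002, -1.0]]
force: [-0.5, -0.4, -0.1]
finger_gap: 30.2
gripper_force: 0.0
```

>>> {"fn": "carry_out", "kwargs": {
  "steps": [
    [0,0,0,0,0,0,0],
    [0,0,0,0,0,0,0],
    [0,0,0,0,0,0,0],
    [0,0,0,0,0,0,0]
  ],
  "newtons": 6
}}

```text
time_s: 6.1
eef_pos: [596.4, -156.5, 135.0]
tool_rot: [[0.053, 0.999, 0.001], [0.999, -0.053, -0.0], [-0.0, 0.001, -1.0]]
force: [0.3, -0.9, 2.7]
finger_gap: 7.4
gripper_force: 6.0
```

```bash
sed -i 's/np.radians(-3.043)/np.radians(-2.9)/; s/\[542.89,-15.61,0\]/[545.5,-10,0]/' h.py; python3 - <<'E'
from h import *
s=st(); print(s["gripper_force"])
p=cams.grab_frame("wrist"); cv2.imwrite("pics/w2.png",p["img"][100:330,200:460].repeat(2,0).repeat(2,1))
E
```

```text
t 6.1 sep pos [  58.2 -143.7  135. ] gap 7.4 f(sep) [ 0.3 -0.9  2.7]
tool in sep [[0.002, 1.0, 0.001], [1.0, -0.002, -0.0], [-0.0, 0.001, -1.0]]
5.999287515878677
```

View pics/w2.png

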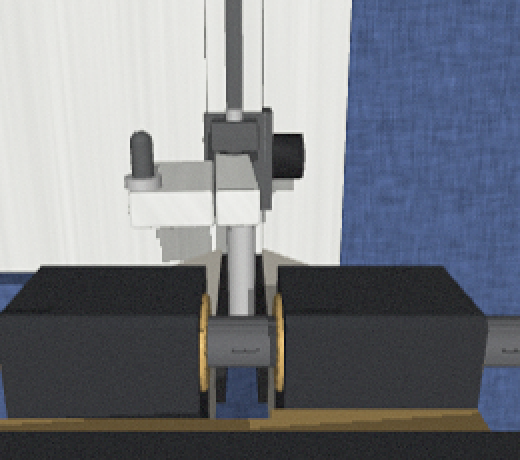

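>>> {"fn": "carry_out", "kwargs": {
  "steps": [
    [0,-6.1,0,0,0,0,0],
    [0,-6.1,0.9,0,0,0,0],
    [0,-5.9,1.7,0,0,0,0],
    [0,-5.6,2.5,0,0,0,0],
    [0,-5.2,3.2,0,0,0,0],
    [0,-4.7,4,0,0,0,0],
    [0,-4.1,4.6,0,0,0,0],
    [0,0,0,0,0,0,0]
  ]
}}

```text
time_s: 6.95
eef_pos: [557.2, -154.3, 116.6]
tool_rot: [[0.053, 0.999, -0.002], [0.999, -0.053, 0.0], [0.0, -0.002, -1.0]]
force: [2.0, -1.1, -5.0]
finger_gap: 7.3
gripper_force: 6.0
```

```bash
python3 - <<'E'
from h import *
st()
E
```

```text
t 6.95 sep pos [  18.9 -143.6  116.6] gap 7.3 f(sep) [ 2.1 -1.  -5. ]
tool in sep [[0.002, 1.0, -0.002], [1.0, -0.002, 0.0], [0.0, -0.002, -1.0]]
```

>>> {"fn": "carry_out", "kwargs": {
  "steps": [
    [0,-3.2,5.1,0,0,0,0],
    [0,-2.5,5.5,0,0,0,0],
    [0,-1.7,5.8,0,0,0,0],
    [0,-0.8,5.4,0,0,0,0],
    [0,-0.2,4,0,0,0,0],
    [0,0,0,0,0,0,0]
  ]
}}

```text
time_s: 7.55
eef_pos: [550.1, -153.9, 91.5]
tool_rot: [[0.053, 0.999, 0.0], [0.999, -0.053, 0.0], [0.0, 0.0, -1.0]]
force: [3.1, -1.2, 1.2]
finger_gap: 7.6
gripper_force: 6.0
```

```bash
python3 - <<'E'
from h import *
st()
E
```

```text
t 7.55 sep pos [  11.9 -143.5   91.5] gap 7.6 f(sep) [ 3.1 -1.1  1.2]
tool in sep [[0.002, 1.0, 0.0], [1.0, -0.002, 0.0], [0.0, 0.0, -1.0]]
```

>>> {"fn": "carry_out", "kwargs": {
  "steps": [
    [0,0,0,0,0,0,0.3],
    [0,0,0,0,0,0,0.3],
    [0,0,0,0,0,0,0.3],
    [0,0,-20,0,0,0,0.3],
    [0,0,-20,0,0,0,0.3],
    [0,0,0,0,0,0,0],
    [0,0,0,0,0,0,0],
    [0,0,0,0,0,0,0]
  ]
}}

```text
time_s: 8.35
eef_pos: [549.0, -154.0, 130.9]
tool_rot: [[0.053, 0.999, -0.002], [0.999, -0.053, 0.0], [0.0, -0.002, -1.0]]
force: [0.7, 0.3, -0.8]
finger_gap: 8.2
gripper_force: 0.0
```

>>> {"fn": "carry_out", "kwargs": {
  "steps": [
    [0,0,0,0,0,0,0],
    [0,0,10,0,0,0,0],
    [0,0,6,0,0,0,0],
    [0,0,3,0,0,0,0],
    [0,0,2,0,0,0,0],
    [0,0,1,0,0,0,0],
    [0,0,1,0,0,0,0],
    [0,0,0,0,0,0,0]
  ]
}}

```text
time_s: 9.15
eef_pos: [549.9, -153.9, 108.9]
tool_rot: [[0.053, 0.999, 0.0], [0.999, -0.053, -0.0], [-0.0, 0.0, -1.0]]
force: [0.7, 0.1, -0.3]
finger_gap: 0.5
gripper_force: 0.0
```

>>> {"fn": "carry_out", "kwargs": {
  "steps": [
    [0,0,1,0,0,0,0],
    [0,0,1,0,0,0,0],
    [0,0,1,0,0,0,0],
    [0,0,0,0,0,0,0]
  ]
}}

```text
time_s: 9.55
eef_pos: [550.0, -154.0, 106.0]
tool_rot: [[0.053, 0.999, 0.0], [0.999, -0.053, -0.0], [-0.0, 0.0, -1.0]]
force: [-0.5, -0.8, 2.6]
finger_gap: 0.6
gripper_force: 1.8
```

>>> {"fn": "carry_out", "kwargs": {
  "steps": [
    [0,0,0.5,0,0,0,0],
    [0,0,0.5,0,0,0,0],
    [0,0,0,0,0,0,0]
  ]
}}

```text
time_s: 9.85
eef_pos: [550.0, -154.0, 105.6]
tool_rot: [[0.053, 0.999, 0.0], [0.999, -0.053, -0.001], [-0.001, 0.001, -1.0]]
force: [-2.8, -1.3, 10.0]
finger_gap: 0.8
gripper_force: 5.1
```

>>> {"fn": "carry_out", "kwargs": {
  "steps": [
    [0,0,-30,0,0,0,0.5],
    [0,0,-30,0,0,0,0.85],
    [35,-15,0,0,0,0,0.85],
    [35,-15,0,0,0,4,0.85],
    [35,-18,0,0,0,0,0.85],
    [35,-18,0,0,0,0,0.85],
    [34,-14,0,0,0,0,0.85],
    [34,-14,0,0,0,0,0.85]
  ]
}}

```text
time_s: 10.65
eef_pos: [476.2, 63.6, 164.8]
tool_rot: [[0.122, 0.992, 0.0], [0.992, -0.122, -0.0], [-0.0, 0.0, -1.0]]
force: [0.2, 0.6, 0.7]
finger_gap: 59.6
gripper_force: 0.0
```

>>> {"fn": "carry_out", "kwargs": {
  "steps": [
    [0,0,0,0,0,8,0.85],
    [0,0,0,0,0,8,0.85],
    [0,0,0,0,0,8,0.85],
    [0,0,0,0,0,8,0.85],
    [0,0,0,0,0,8,0.85],
    [0,0,0,0,0,8,0.85],
    [0,0,0,0,0,8,0.85],
    [0,0,0,0,0,8,0.85]
  ]
}}

```text
time_s: 11.45
eef_pos: [476.8, 62.5, 164.7]
tool_rot: [[0.947, 0.32, -0.0], [0.32, -0.947, 0.0], [-0.0, -0.0, -1.0]]
force: [0.1, 0.6, 0.4]
finger_gap: 78.0
gripper_force: 0.0
```

>>> {"fn": "carry_out", "kwargs": {
  "steps": [
    [0,0,0,0,0,8,0.85],
    [0,0,0,0,0,8,0.85],
    [0,0,0,0,0,6,0.85],
    [0,0,0,0,0,0,0.85]
  ]
}}

```text
time_s: 11.85
eef_pos: [476.8, 62.5, 164.7]
tool_rot: [[0.999, -0.054, 0.0], [-0.054, -0.999, -0.0], [0.0, 0.0, -1.0]]
force: [-0.1, -0.0, 0.1]
finger_gap: 78.0
gripper_force: 0.0
```

```bash
python3 - <<'E'
from h import *
st()
p=cams.grab_frame("wrist"); cv2.imwrite("pics/w3.png",p["img"])
for k,z in dict(leaf_bar=102,screw_seat=75.5,phone_mid=74.5).items():
    for r in spotter.pinpoint(p,k)[:2]: print(k,np.round(r["xy"]),round(r["conf"],2),np.round(loc(onz(p,r["xy"],z)),1))
E
```

```text
t 11.85 sep pos [-72.2  68.9 164.7] gap 78.0 f(sep) [-0.1 -0.   0.1]
tool in sep [[1.0, -0.004, 0.0], [-0.004, -1.0, -0.0], [0.0, 0.0, -1.0]]
leaf_bar [592. 100.] 0.72 [  14.  -136.5  102. ]
leaf_bar [324. 128.] 0.57 [ -5.9  66.4 102. ]
screw_seat [532. 102.] 0.67 [  13.2 -110.4   75.5]
phone_mid [326. 130.] 0.74 [-9.2 64.7 74.5]
```

View pics/w3.png

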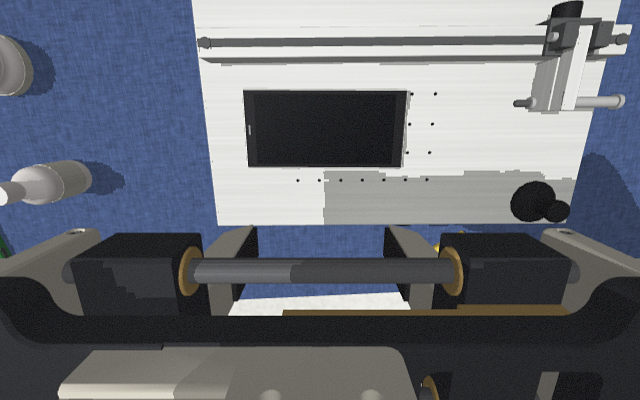

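The leaf is down, with the screw at (520,103), and the phone's near edge runs from (249,165) to (403,167), nearly parallel to the fence. Next I lower the fingers in front of it and push.

>>> {"fn": "carry_out", "kwargs": {
  "steps": [
    [-4,4,30,0,0,0,0.85],
    [0,0,30,0,0,0,0.85],
    [0,0,20,0,0,0,0.85],
    [0,0,8,0,0,0,0.85],
    [0,0,3,0,0,0,0.85],
    [0,0,0,0,0,0,0.85]
  ]
}}

```text
time_s: 12.65
eef_pos: [473.1, 58.8, 74.1]
tool_rot: [[0.999, -0.052, 0.0], [-0.052, -0.999, 0.0], [0.0, -0.0, -1.0]]
force: [-0.8, -0.6, -0.2]
finger_gap: 78.1
gripper_force: 0.0
```

>>> {"fn": "carry_out", "kwargs": {
  "steps": [
    [8,0,0,0,0,0,0.85],
    [4,0,0,0,0,0,0.85],
    [4,0,0,0,0,0,0.85],
    [4,0,0,0,0,0,0.85],
    [4,0,0,0,0,0,0.85],
    [4,0,0,0,0,0,0.85],
    [4,0,0,0,0,0,0.85],
    [0,0,0,0,0,0,0.85]
  ]
}}

```text
time_s: 13.45
eef_pos: [505.4, 56.9, 73.8]
tool_rot: [[0.999, -0.053, 0.001], [-0.053, -0.999, 0.0], [0.001, -0.0, -1.0]]
force: [-0.1, -0.0, -0.7]
finger_gap: 78.4
gripper_force: 0.0
```

```bash
python3 - <<'E'
from h import *
st()
E
```

```text
t 13.45 sep pos [-43.5  64.8  73.8] gap 78.4 f(sep) [-0.1 -0.  -0.7]
tool in sep [[1.0, -0.002, 0.001], [-0.002, -1.0, 0.0], [0.001, -0.0, -1.0]]
```

>>> {"fn": "carry_out", "kwargs": {
  "steps": [
    [2,0,0,0,0,0,0.85],
    [2,0,0,0,0,0,0.85],
    [2,0,0,0,0,0,0.85],
    [1,0,0,0,0,0,0.85],
    [0,0,0,0,0,0,0.85]
  ]
}}

```text
time_s: 13.95
eef_pos: [512.1, 56.5, 73.8]
tool_rot: [[0.999, -0.053, 0.001], [-0.053, -0.999, 0.0], [0.001, -0.0, -1.0]]
force: [-0.6, 0.6, 0.3]
finger_gap: 77.9
gripper_force: 0.0
```

>>> {"fn": "carry_out", "kwargs": {
  "steps": [
    [1,0,0,0,0,0,0.85],
    [1,0,0,0,0,0,0.85],
    [0,0,0,0,0,0,0.85]
  ]
}}

```text
time_s: 14.25
eef_pos: [513.6, 56.4, 73.8]
tool_rot: [[0.999, -0.053, -0.0], [-0.053, -0.999, -0.0], [-0.0, 0.0, -1.0]]
force: [-1.1, 0.9, 1.6]
finger_gap: 78.1
gripper_force: 0.8
```

```bash
python3 - <<'E'
from h import *
st()
E
```

```text
t 14.25 sep pos [-35.2  64.7  73.8] gap 78.1 f(sep) [-1.2  0.9  1.6]
tool in sep [[1.0, -0.002, -0.0], [-0.002, -1.0, -0.0], [-0.0, 0.0, -1.0]]
```

>>> {"fn": "carry_out", "kwargs": {
  "steps": [
    [1,0,0,0,0,0,0.85],
    [1,0,0,0,0,0,0.85],
    [0,0,0,0,0,0,0.85]
  ]
}}

```text
time_s: 14.55
eef_pos: [515.8, 56.3, 73.8]
tool_rot: [[0.999, -0.053, 0.0], [-0.053, -0.999, -0.0], [0.0, 0.0, -1.0]]
force: [-2.7, 0.9, 1.0]
finger_gap: 77.6
gripper_force: 0.8
```

>>> {"fn": "carry_out", "kwargs": {
  "steps": [
    [0.7,0,0,0,0,0,0.85],
    [0,0,0,0,0,0,0.85]
  ]
}}

```text
time_s: 14.75
eef_pos: [515.8, 56.3, 73.7]
tool_rot: [[0.999, -0.053, -0.001], [-0.053, -0.999, -0.0], [-0.001, 0.0, -1.0]]
force: [-4.7, -0.1, 2.7]
finger_gap: 78.0
gripper_force: 2.3
```

>>> {"fn": "carry_out", "kwargs": {
  "steps": [
    [0.6,0,0,0,0,0,0.85],
    [0,0,0,0,0,0,0.85]
  ]
}}

```text
time_s: 14.95
eef_pos: [515.9, 56.3, 73.6]
tool_rot: [[0.999, -0.053, -0.002], [-0.053, -0.999, -0.0], [-0.002, 0.0, -1.0]]
force: [-6.5, -0.8, 5.1]
finger_gap: 77.9
gripper_force: 3.3
```

Flush against the fence at about 6 N. Next I back off and go to the +y end.

>>> {"fn": "carry_out", "kwargs": {
  "steps": [
    [-6,0,0,0,0,0,0.85],
    [-6,0,0,0,0,0,0.6],
    [0,0,-20,0,0,0,0.3],
    [0,0,-25,0,0,0,0],
    [14,-26,0,0,0,0,0],
    [14,-26,0,0,0,0,0],
    [14,-26,0,0,0,0,0],
    [14,-26,0,0,0,0,0]
  ]
}}

```text
time_s: 15.75
eef_pos: [567.2, 158.7, 119.0]
tool_rot: [[0.999, -0.053, 0.001], [-0.053, -0.999, 0.0], [0.001, -0.0, -1.0]]
force: [-0.3, 0.2, -0.8]
finger_gap: 26.4
gripper_force: 0.0
```

>>> {"fn": "carry_out", "kwargs": {
  "steps": [
    [0,0,0,0,0,0,0],
    [0,0,0,0,0,0,0],
    [0,0,0,0,0,0,0]
  ]
}}

```text
time_s: 16.05
eef_pos: [566.0, 156.6, 118.6]
tool_rot: [[0.999, -0.054, -0.0], [-0.054, -0.999, -0.001], [-0.0, 0.001, -1.0]]
force: [-0.4, -0.5, -0.0]
finger_gap: 3.2
gripper_force: 0.0
```

```bash
python3 - <<'E'
from h import *
st()
t=cams.grab_frame("top"); i=t["img"][100:220,260:440]
cv2.imwrite("pics/t2.png",cv2.resize(i,(780,520),interpolation=cv2.INTER_CUBIC))
p=cams.grab_frame("wrist")
for k,z in dict(phone_mid=74.5,screw_seat=75.5).items():
  for q in (t,p):
    for r in spotter.pinpoint(q,k)[:2]: print(k,np.round(r["xy"]),round(r["conf"],2),np.round(loc(onz(q,r["xy"],z)),1))
cv2.imwrite("pics/w4.png",p["img"])
E
```

```text
t 16.05 sep pos [ 12.1 167.4 118.6] gap 3.2 f(sep) [-0.3 -0.5 -0. ]
tool in sep [[1.0, -0.003, -0.0], [-0.003, -1.0, -0.001], [-0.0, 0.001, -1.0]]
phone_mid [246. 284.] 0.87 [-357.1  280.5   74.5]
phone_mid [167. 202.] 0.69 [-137.8  506.4   74.5]
phone_mid [451. 217.] 0.78 [11.4 65.9 74.5]
screw_seat [393. 154.] 0.64 [   7.8 -109.2   75.5]
```

View pics/w4.png

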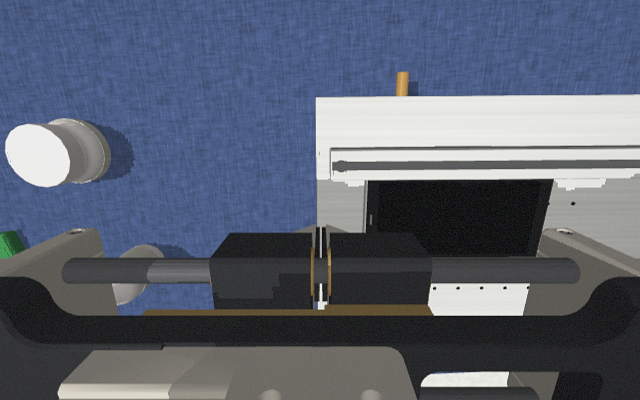

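The phone lies flush against the fence, with its +y end edge at (367,200) and the closed fingers beyond it. I lower and slide it, coarse first.

>>> {"fn": "carry_out", "kwargs": {
  "steps": [
    [0,0,20,0,0,0,0],
    [-1,0,15,0,0,0,0],
    [0,0,7,0,0,0,0],
    [0,0,2.5,0,0,0,0],
    [0,0,0,0,0,0,0],
    [0,5,0,0,0,0,0],
    [0,4,0,0,0,0,0],
    [0,2,0,0,0,0,0]
  ]
}}

```text
time_s: 17.15
eef_pos: [565.2, 146.0, 74.7]
tool_rot: [[0.999, -0.054, 0.001], [-0.054, -0.999, -0.0], [0.001, 0.0, -1.0]]
force: [0.4, -0.0, -0.5]
finger_gap: 0.1
gripper_force: 0.0
```

>>> {"fn": "carry_out", "kwargs": {
  "steps": [
    [0,2,0,0,0,0,0],
    [0,2,0,0,0,0,0],
    [0,3,0,0,0,0,0],
    [0,4,0,0,0,0,0],
    [0,4,0,0,0,0,0],
    [0,4,0,0,0,0,0],
    [0,4,0,0,0,0,0],
    [0,4,0,0,0,0,0]
  ]
}}

```text
time_s: 17.95
eef_pos: [563.4, 119.7, 74.3]
tool_rot: [[0.999, -0.053, 0.0], [-0.053, -0.999, 0.0], [0.0, -0.0, -1.0]]
force: [0.3, 0.3, 0.2]
finger_gap: 0.8
gripper_force: 0.4
```

```bash
python3 - <<'E'
from h import *
st()
p=cams.grab_frame("top")
for k,z in dict(phone_mid=74.5,screw_seat=75.5,stop=94).items():
    for r in spotter.pinpoint(p,k)[:2]: print(k,np.round(r["xy"]),round(r["conf"],2),np.round(loc(onz(p,r["xy"],z)),1))
E
```

```text
t 17.95 sep pos [ 11.3 130.4  74.3] gap 0.8 f(sep) [0.3 0.3 0.2]
tool in sep [[1.0, -0.002, 0.0], [-0.002, -1.0, 0.0], [0.0, -0.0, -1.0]]
phone_mid [170. 200.] 0.77 [-134.3  498.8   74.5]
phone_mid [248. 286.] 0.71 [-360.4  275.2   74.5]
stop [396. 138.] 0.78 [  47.4 -114.1   94. ]
stop [392. 152.] 0.72 [   9.2 -104.6   94. ]
```

>>> {"fn": "carry_out", "kwargs": {
  "steps": [
    [0,4,0,0,0,0,0],
    [0,4,0,0,0,0,0],
    [0,4,0,0,0,0,0],
    [0,4,0,0,0,0,0],
    [0,4,0,0,0,0,0],
    [0,4,0,0,0,0,0],
    [0,4,0,0,0,0,0],
    [0,2,0,0,0,0,0]
  ]
}}

```text
time_s: 18.95
eef_pos: [561.8, 89.3, 74.3]
tool_rot: [[0.999, -0.053, 0.0], [-0.053, -0.999, -0.0], [0.0, 0.0, -1.0]]
force: [-0.0, 1.5, 0.5]
finger_gap: 0.8
gripper_force: 0.7
```

>>> {"fn": "carry_out", "kwargs": {
  "steps": [
    [0,3,0,0,0,0,0],
    [0,4,0,0,0,0,0],
    [0,3,0,0,0,0,0],
    [0,3,0,0,0,0,0],
    [0,2,0,0,0,0,0],
    [0,1,0,0,0,0,0],
    [0,0,0,0,0,0,0]
  ]
}}

```text
time_s: 19.65
eef_pos: [561.0, 73.7, 74.3]
tool_rot: [[0.999, -0.053, -0.0], [-0.053, -0.999, -0.0], [-0.0, 0.0, -1.0]]
force: [-0.8, 1.3, 0.9]
finger_gap: 0.3
gripper_force: 0.3
```

```bash
python3 - <<'E'
from h import *
st()
E
```

```text
t 19.65 sep pos [11.2 84.3 74.3] gap 0.3 f(sep) [-0.9  1.2  0.9]
tool in sep [[1.0, -0.002, -0.0], [-0.002, -1.0, -0.0], [-0.0, 0.0, -1.0]]
```

>>> {"fn": "carry_out", "kwargs": {
  "steps": [
    [0,2,0,0,0,0,0],
    [0,2,0,0,0,0,0],
    [0,2,0,0,0,0,0],
    [0,2,0,0,0,0,0],
    [0,2,0,0,0,0,0],
    [0,2,0,0,0,0,0],
    [0,1,0,0,0,0,0],
    [0,0,0,0,0,0,0]
  ]
}}

```text
time_s: 20.45
eef_pos: [560.3, 60.6, 74.3]
tool_rot: [[0.999, -0.053, -0.0], [-0.053, -0.999, -0.0], [-0.0, 0.0, -1.0]]
force: [0.4, 0.9, 1.7]
finger_gap: 0.5
gripper_force: 0.3
```

```bash
python3 - <<'E'
from h import *
st()
p=cams.grab_frame("wrist"); cv2.imwrite("pics/w5.png",p["img"][60:300,240:640].repeat(2,0).repeat(2,1))
E
```

```text
t 20.45 sep pos [11.2 71.3 74.3] gap 0.5 f(sep) [0.3 0.9 1.7]
tool in sep [[1.0, -0.002, -0.0], [-0.002, -1.0, -0.0], [-0.0, 0.0, -1.0]]
```

View pics/w5.png

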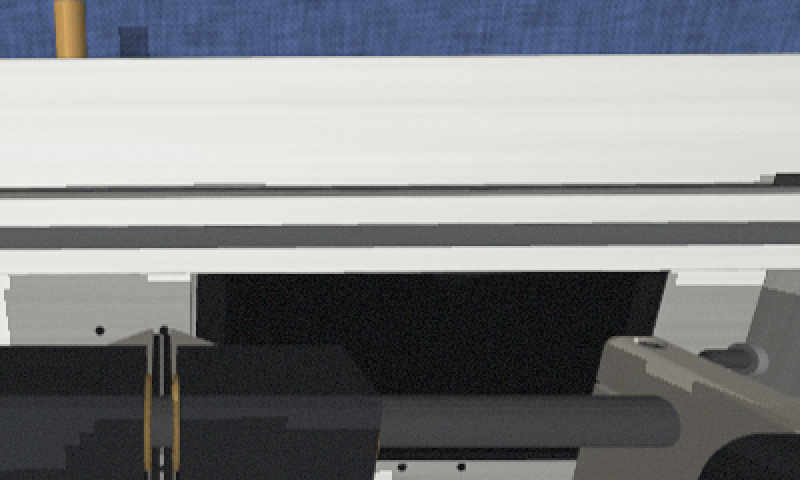

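The phone's end is at (652,357) and the screw tip at (700,357), about 14 mm to go. The long side is still flush.

>>> {"fn": "carry_out", "kwargs": {
  "steps": [
    [0,2,0,0,0,0,0],
    [0,2,0,0,0,0,0],
    [0,1.5,0,0,0,0,0],
    [0,1,0,0,0,0,0],
    [0,1,0,0,0,0,0],
    [0,0,0,0,0,0,0]
  ]
}}

```text
time_s: 21.1
eef_pos: [559.9, 53.2, 74.3]
tool_rot: [[0.999, -0.053, -0.0], [-0.053, -0.999, -0.0], [-0.0, 0.0, -1.0]]
force: [-0.3, 1.5, 0.8]
finger_gap: 0.6
gripper_force: 0.5
```

>>> {"fn": "carry_out", "kwargs": {
  "steps": [
    [0,1,0,0,0,0,0],
    [0,1,0,0,0,0,0],
    [0,0,0,0,0,0,0]
  ]
}}

```text
time_s: 21.4
eef_pos: [559.8, 51.3, 74.3]
tool_rot: [[0.999, -0.053, -0.0], [-0.053, -0.999, -0.0], [-0.0, 0.0, -1.0]]
force: [-0.2, 0.4, 0.7]
finger_gap: 0.6
gripper_force: 0.5
```

>>> {"fn": "carry_out", "kwargs": {
  "steps": [
    [0,1,0,0,0,0,0],
    [0,1,0,0,0,0,0],
    [0,0,0,0,0,0,0]
  ]
}}

```text
time_s: 21.7
eef_pos: [559.7, 49.3, 74.3]
tool_rot: [[0.999, -0.053, -0.0], [-0.053, -0.999, -0.0], [0.0, 0.0, -1.0]]
force: [0.6, 0.5, -0.2]
finger_gap: 0.5
gripper_force: 0.5
```

>>> {"fn": "carry_out", "kwargs": {
  "steps": [
    [0,0.8,0,0,0,0,0],
    [0,0.7,0,0,0,0,0],
    [0,0,0,0,0,0,0]
  ]
}}

```text
time_s: 22.0
eef_pos: [559.6, 47.9, 74.3]
tool_rot: [[0.999, -0.053, 0.0], [-0.053, -0.999, -0.0], [0.0, 0.0, -1.0]]
force: [0.9, 0.2, 0.6]
finger_gap: 0.2
gripper_force: 0.5
```

>>> {"fn": "carry_out", "kwargs": {
  "steps": [
    [0,0.8,0,0,0,0,0],
    [0,0.7,0,0,0,0,0],
    [0,0,0,0,0,0,0]
  ]
}}

```text
time_s: 22.3
eef_pos: [559.5, 46.4, 74.2]
tool_rot: [[0.999, -0.053, -0.0], [-0.053, -0.999, -0.0], [-0.0, 0.0, -1.0]]
force: [-0.0, 0.8, 0.4]
finger_gap: 0.5
gripper_force: 0.5
```

>>> {"fn": "carry_out", "kwargs": {
  "steps": [
    [0,0.8,0,0,0,0,0],
    [0,0.7,0,0,0,0,0],
    [0,0,0,0,0,0,0]
  ]
}}

```text
time_s: 22.6
eef_pos: [559.4, 44.8, 74.3]
tool_rot: [[0.999, -0.053, -0.0], [-0.053, -0.999, -0.0], [-0.0, 0.0, -1.0]]
force: [0.6, 1.1, 0.9]
finger_gap: 0.8
gripper_force: 0.5
```

>>> {"fn": "carry_out", "kwargs": {
  "steps": [
    [0,0.8,0,0,0,0,0],
    [0,0.7,0,0,0,0,0],
    [0,0,0,0,0,0,0]
  ]
}}

```text
time_s: 22.9
eef_pos: [559.4, 43.4, 74.3]
tool_rot: [[0.999, -0.053, -0.0], [-0.053, -0.999, -0.0], [-0.0, 0.0, -1.0]]
force: [0.2, 1.6, 0.6]
finger_gap: 0.6
gripper_force: 0.5
```

>>> {"fn": "carry_out", "kwargs": {
  "steps": [
    [0,0.8,0,0,0,0,0],
    [0,0.7,0,0,0,0,0],
    [0,0,0,0,0,0,0]
  ]
}}

```text
time_s: 23.2
eef_pos: [559.3, 41.8, 74.3]
tool_rot: [[0.999, -0.053, -0.0], [-0.053, -0.999, -0.0], [0.0, 0.0, -1.0]]
force: [0.3, 0.6, 0.2]
finger_gap: 0.3
gripper_force: 0.5
```

>>> {"fn": "carry_out", "kwargs": {
  "steps": [
    [0,0.8,0,0,0,0,0],
    [0,0.7,0,0,0,0,0],
    [0,0,0,0,0,0,0]
  ]
}}

```text
time_s: 23.5
eef_pos: [559.2, 40.9, 74.3]
tool_rot: [[0.999, -0.053, 0.0], [-0.053, -0.999, 0.0], [0.0, -0.0, -1.0]]
force: [-0.1, 3.0, 0.7]
finger_gap: 0.6
gripper_force: 1.1
```

>>> {"fn": "carry_out", "kwargs": {
  "steps": [
    [0,0.5,0,0,0,0,0],
    [0,0,0,0,0,0,0],
    [0,0,0,0,0,0,0]
  ]
}}

```text
time_s: 23.8
eef_pos: [559.3, 40.5, 74.4]
tool_rot: [[0.999, -0.052, 0.0], [-0.052, -0.999, 0.001], [0.0, -0.001, -1.0]]
force: [0.5, 5.0, 1.7]
finger_gap: 0.5
gripper_force: 1.9
```

>>> {"fn": "carry_out", "kwargs": {
  "steps": [
    [0,-1,0,0,0,0,0],
    [0,-3,0,0,0,0,0],
    [0,-11,0,0,0,0,0],
    [0,0,-20,0,0,0,0],
    [0,0,-40,0,0,0,0],
    [0,0,-31,0,0,0,0],
    [0,0,0,0,0,0,0]
  ]
}}

```text
time_s: 24.5
eef_pos: [562.5, 56.1, 169.6]
tool_rot: [[0.999, -0.053, 0.007], [-0.053, -0.999, 0.001], [0.007, -0.001, -1.0]]
force: [0.4, 0.6, 0.6]
finger_gap: 0.8
gripper_force: 0.0
```

```bash
python3 - <<'E'
from h import *
st()
p=cams.grab_frame("wrist"); cv2.imwrite("pics/w6.png",p["img"])
h=cv2.cvtColor(p["img"],cv2.COLOR_BGR2GRAY); print(p["img"].shape)
for k,z in dict(phone_mid=74.5,screw_seat=75.5,leaf_bar=102).items():
    for r in spotter.pinpoint(p,k)[:2]: print(k,np.round(r["xy"]),round(r["conf"],2),np.round(loc(onz(p,r["xy"],z)),1))
E
```

```text
t 24.5 sep pos [ 13.6  66.9 169.6] gap 0.8 f(sep) [0.4 0.6 0.6]
tool in sep [[1.0, -0.002, 0.007], [-0.002, -1.0, 0.001], [0.007, -0.001, -1.0]]
(400, 640, 3)
phone_mid [416. 200.] 0.94 [ 12.  -23.9  74.5]
screw_seat [508. 199.] 0.72 [  12.7 -110.8   75.5]
leaf_bar [558. 206.] 0.9 [  14.4 -136.2  102. ]
leaf_bar [535. 167.] 0.55 [  48.  -109.4  102. ]
```

View pics/w6.png

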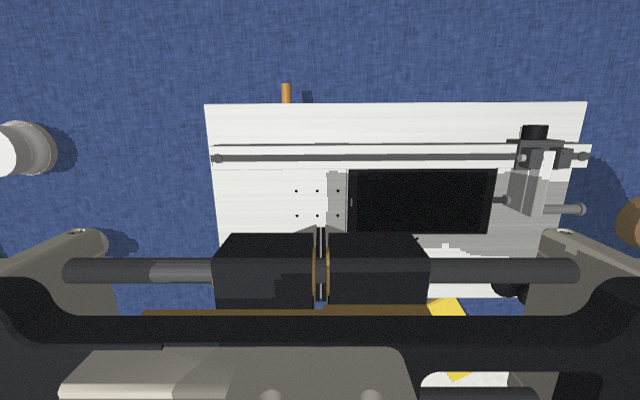

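The phone is flush and its end bears at the screw (497,200). I return to the bar to flip the leaf up.

>>> {"fn": "carry_out", "kwargs": {
  "steps": [
    [0,35,0,0,0,-4,0.25],
    [-5,35,0,0,0,0,0.25],
    [0,35,0,0,0,0,0.25],
    [0,35,0,0,0,0,0.25],
    [0,35,0,0,0,0,0.25],
    [0,33,0,0,0,0,0.25],
    [0,0,0,0,0,-6,0.25],
    [0,0,0,0,0,-8,0.25]
  ]
}}

```text
time_s: 25.5
eef_pos: [555.0, -154.4, 163.6]
tool_rot: [[0.966, 0.26, -0.003], [0.26, -0.966, 0.0], [-0.003, -0.001, -1.0]]
force: [-0.7, 0.3, -0.1]
finger_gap: 22.7
gripper_force: 0.0
```

>>> {"fn": "carry_out", "kwargs": {
  "steps": [
    [0,0,0,0,0,-8,0.25],
    [0,0,0,0,0,-8,0.25],
    [0,0,0,0,0,-8,0.25],
    [0,0,0,0,0,-8,0.25],
    [0,0,0,0,0,-8,0.25],
    [0,0,0,0,0,-8,0.25],
    [0,0,0,0,0,-8,0.25],
    [0,0,0,0,0,-8,0.25]
  ]
}}

```text
time_s: 26.3
eef_pos: [555.2, -152.9, 163.7]
tool_rot: [[0.186, 0.983, -0.002], [0.983, -0.186, 0.001], [0.0, -0.003, -1.0]]
force: [-0.5, -0.3, 0.6]
finger_gap: 22.8
gripper_force: 0.0
```

>>> {"fn": "carry_out", "kwargs": {
  "steps": [
    [0,0,0,0,0,-8,0.25],
    [0,0,0,0,0,0,0.25]
  ]
}}

```text
time_s: 26.5
eef_pos: [555.2, -153.0, 163.7]
tool_rot: [[0.051, 0.999, -0.002], [0.999, -0.051, 0.001], [0.001, -0.003, -1.0]]
force: [-0.1, 0.1, -1.4]
finger_gap: 23.1
gripper_force: 0.0
```

```bash
python3 - <<'E'
from h import *
st()
E
```

```text
t 26.5 sep pos [  16.9 -142.3  163.7] gap 23.1 f(sep) [-0.1  0.1 -1.4]
tool in sep [[0.0, 1.0, -0.003], [1.0, -0.0, 0.001], [0.001, -0.003, -1.0]]
```

>>> {"fn": "carry_out", "kwargs": {
  "steps": [
    [-1.2,-5.3,0,0,0,0,0.25],
    [0,0,20,0,0,0,0.25],
    [0,0,20,0,0,0,0.25],
    [0,0,18,0,0,0,0.25],
    [0,0,7,0,0,0,0.25],
    [0,0,3.5,0,0,0,0.25],
    [0,0,0,0,0,0,0.25]
  ]
}}

```text
time_s: 27.2
eef_pos: [550.7, -153.9, 96.9]
tool_rot: [[0.054, 0.999, -0.0], [0.999, -0.054, 0.0], [0.0, -0.0, -1.0]]
force: [0.6, -0.3, 0.1]
finger_gap: 22.7
gripper_force: 0.0
```

```bash
python3 - <<'E'
from h import *
st()
E
```

```text
t 27.2 sep pos [  12.5 -143.4   96.9] gap 22.7 f(sep) [ 0.6 -0.3  0.1]
tool in sep [[0.003, 1.0, -0.0], [1.0, -0.003, 0.0], [0.0, -0.0, -1.0]]
```

>>> {"fn": "carry_out", "kwargs": {
  "steps": [
    [0,-0.9,2.5,0,0,0,0.25],
    [0,0,0,0,0,0,0],
    [0,0,0,0,0,0,0],
    [0,0,0,0,0,0,0],
    [0,0,0,0,0,0,0]
  ],
  "newtons": 8
}}

```text
time_s: 27.7
eef_pos: [550.3, -154.0, 94.6]
tool_rot: [[0.053, 0.999, 0.001], [0.999, -0.053, -0.0], [-0.0, 0.001, -1.0]]
force: [1.1, -0.6, 0.9]
finger_gap: 7.3
gripper_force: 8.0
```

```bash
python3 - <<'E'
from h import *
st()
E
```

```text
t 27.7 sep pos [  12.1 -143.6   94.6] gap 7.3 f(sep) [ 1.1 -0.5  0.9]
tool in sep [[0.002, 1.0, 0.001], [1.0, -0.002, -0.0], [-0.0, 0.001, -1.0]]
```

>>> {"fn": "carry_out", "kwargs": {
  "steps": [
    [0,0.1,-2.7,0,0,0,0],
    [0,0.2,-2.7,0,0,0,0],
    [0,1,-5.3,0,0,0,0],
    [0,1.9,-5.8,0,0,0,0],
    [0,2.7,-5.5,0,0,0,0],
    [0,3.4,-5.1,0,0,0,0],
    [0,4.1,-4.6,0,0,0,0],
    [0,0,0,0,0,0,0]
  ]
}}

```text
time_s: 28.5
eef_pos: [561.8, -154.8, 126.6]
tool_rot: [[0.053, 0.999, -0.003], [0.999, -0.053, -0.001], [-0.001, -0.003, -1.0]]
force: [-7.0, 0.9, 8.0]
finger_gap: 7.5
gripper_force: 8.0
```

```bash
python3 - <<'E'
from h import *
st()
E
```

```text
t 28.5 sep pos [  23.6 -143.8  126.6] gap 7.5 f(sep) [-7.   0.5  8. ]
tool in sep [[0.002, 1.0, -0.003], [1.0, -0.002, -0.001], [-0.001, -0.003, -1.0]]
```

>>> {"fn": "carry_out", "kwargs": {
  "steps": [
    [0,-0.8,-1.8,0,0,0,0],
    [0,4.4,-4.2,0,0,0,0],
    [0,5,-3.2,0,0,0,0],
    [0,5.6,-2.5,0,0,0,0],
    [0,5.9,-1.7,0,0,0,0],
    [0,0,0,0,0,0,0]
  ]
}}

```text
time_s: 29.1
eef_pos: [584.4, -156.0, 140.8]
tool_rot: [[0.053, 0.999, 0.001], [0.999, -0.053, -0.001], [-0.001, 0.001, -1.0]]
force: [-2.9, -1.2, 5.8]
finger_gap: 7.6
gripper_force: 8.0
```

```bash
python3 - <<'E'
from h import *
st()
E
```

```text
t 29.1 sep pos [  46.3 -143.8  140.8] gap 7.6 f(sep) [-2.9 -1.4  5.8]
tool in sep [[0.002, 1.0, 0.001], [1.0, -0.002, -0.001], [-0.001, 0.001, -1.0]]
```

>>> {"fn": "carry_out", "kwargs": {
  "steps": [
    [0,5.5,-1,0,0,0,0],
    [0,5.5,-0.3,0,0,0,0],
    [0,5,0.2,0,0,0,0],
    [0,5,0.8,0,0,0,0],
    [0,0,0,0,0,0,0],
    [0,0,0,0,0,0,0]
  ]
}}

```text
time_s: 29.7
eef_pos: [605.4, -157.0, 139.9]
tool_rot: [[0.053, 0.999, 0.002], [0.999, -0.053, -0.0], [0.0, 0.002, -1.0]]
force: [2.0, -1.2, 2.0]
finger_gap: 6.9
gripper_force: 8.0
```

```bash
python3 - <<'E'
from h import *
st()
E
```

```text
t 29.7 sep pos [  67.3 -143.8  139.9] gap 6.9 f(sep) [ 2.  -1.1  2. ]
tool in sep [[0.002, 1.0, 0.002], [1.0, -0.002, -0.0], [0.0, 0.002, -1.0]]
```

>>> {"fn": "carry_out", "kwargs": {
  "steps": [
    [0,0,0,0,0,0,0.35],
    [0,0,0,0,0,0,0.35],
    [0,0,0,0,0,0,0.35],
    [0,0,-15,0,0,0,0.35],
    [0,0,-30,0,0,0,0.35],
    [0,-20,-40,0,0,0,0.35],
    [0,-40,-30,0,0,0,0.35],
    [0,0,0,0,0,0,0.35]
  ]
}}

```text
time_s: 30.5
eef_pos: [543.3, -152.8, 260.2]
tool_rot: [[0.052, 0.999, 0.005], [0.999, -0.052, -0.003], [-0.003, 0.005, -1.0]]
force: [0.1, -0.0, -0.6]
finger_gap: 32.2
gripper_force: 0.0
```

```bash
python3 - <<'E'
from h import *
st()
w=cams.grab_frame("wrist"); t=cams.grab_frame("top")
B=(t["img"][110:200,280:430]); 
for k,z in dict(phone_mid=74.5,leaf_bar=144,screw_seat=144,stop=94,suction_cup=70).items():
  for n,q in (("w",w),("t",t)):
    for r in spotter.pinpoint(q,k)[:1]: print(n,k,np.round(r["xy"]),round(r["conf"],2),np.round(loc(onz(q,r["xy"],z)),1))
for q in [(w)]:
    for r in spotter.masks_of(q,"phone_mid"):
        c=max(cv2.findContours(r["mask"].astype(np.uint8),0,2)[0],key=cv2.contourArea).reshape(-1,2)
        P=np.array([loc(onz(q,x,79))[:2] for x in c],np.float32); print(r["conf"],cv2.minAreaRect(P))
    # predicted leaf bar axis for angles
    for th in np.radians([85,95,105,110]):
        for y in (-122,-155): 
            L=np.array([55-44*np.cos(th),y,102+44*np.sin(th)]); print(np.degrees(th).round(),y,np.round(proj(q,RS@L+S0),1))
E
```

```text
t 30.5 sep pos [   5.  -142.7  260.2] gap 32.2 f(sep) [ 0.1 -0.  -0.6]
tool in sep [[0.002, 1.0, 0.005], [1.0, -0.002, -0.003], [-0.003, 0.005, -1.0]]
w phone_mid [177. 147.] 0.85 [-169.6 -104.3   74.5]
t phone_mid [245. 283.] 0.81 [-355.1  285.2   74.5]
w leaf_bar [361. 155.] 0.51 [  46.2 -105.1  144. ]
t leaf_bar [407. 127.] 0.64 [  67.6 -136.2  144. ]
w screw_seat [358. 160.] 0.58 [  43.1 -109.9  144. ]
t screw_seat [395. 138.] 0.65 [  40.  -105.9  144. ]
w stop [355. 155.] 0.92 [  46.4 -111.5   94. ]
t stop [397. 140.] 0.52 [  42.6 -117.5   94. ]
w suction_cup [254. 168.] 0.62 [ -78.  -131.2   70. ]
t suction_cup [398. 186.] 0.67 [ -78.8 -125.7   70. ]
0.64 ((-172.01724243164062, -106.33515930175781), (115.69828033447266, 55.90371322631836), 32.487579345703125)
85.0 -122 [[365.4 172.3]]
85.0 -155 [[364.  203.7]]
95.0 -122 [[373.1 172.3]]
95.0 -155 [[371.4 203.7]]
105.0 -122 [[380.3 172. ]]
105.0 -155 [[378.5 203.3]]
110.0 -122 [[383.7 171.8]]
110.0 -155 [[381.7 203. ]]
```

```bash
python3 - <<'E'
from h import *
def dark(q,img,lo,hi,z=79):
    vv,uu=np.nonzero(cv2.cvtColor(img,cv2.COLOR_BGR2GRAY)<60)
    P=np.array([loc(onz(q,(u,v),z))[:2] for u,v in zip(uu,vv)],np.float32)
    k=(P>lo).all(1)&(P<hi).all(1)
    m=np.zeros((400,640),np.uint8); m[vv[k],uu[k]]=1
    m=cv2.morphologyEx(m,cv2.MORPH_OPEN,np.ones((5,5)))
    vv,uu=np.nonzero(m); P=np.array([loc(onz(q,(u,v),z))[:2] for u,v in zip(uu,vv)],np.float32)
    print(len(P),np.round(cv2.minAreaRect(P),1) if 0 else cv2.minAreaRect(P))
w=cams.grab_frame("wrist")
dark(w,w["img"],[-60,-115],[43,60])
# bar: bright columns near predicted rows
g=cv2.cvtColor(w["img"],cv2.COLOR_BGR2GRAY)
for r in (180,188,196): print(r,g[r,350:400:2].tolist())
E
```

```text
7045 ((11.545654296875, -24.203529357910156), (132.6876983642578, 62.694820404052734), 89.92322540283203)
180 [162, 142, 100, 161, 157, 163, 67, 60, 142, 154, 157, 230, 223, 229, 189, 153, 181, 188, 164, 224, 224, 228, 224, 83, 95]
188 [160, 124, 94, 163, 154, 74, 60, 64, 138, 150, 161, 225, 226, 229, 128, 162, 184, 185, 177, 225, 227, 224, 231, 81, 92]
196 [237, 158, 164, 151, 160, 165, 159, 160, 162, 238, 231, 227, 232, 237, 106, 171, 185, 182, 212, 226, 229, 224, 195, 89, 94]
```

```bash
python3 - <<'E'
from rig import ticket
print(ticket.close_job())
E
```

```text
the job is handed in; nothing more can be done
None
```

The phone is set up and the job is handed in: it was pushed flush with the fence, then slid along until its end bore on the adjusting screw at about 5 N. The leaf is back up past upright (about 105°), and the last camera check showed the phone within a millimetre of where it was gauged.

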